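Hang the pen holder on its screw and put the blue marker in it

ROBOT

A 7-joint arm with a two-finger parallel gripper is mounted at the origin on the work surface. World frame = base frame: x ahead of the robot, y to its left, z up, the work surface at z = 0. Lengths are in m, angles in rad, forces in N, time in s.
With the tool pointing down it reaches from about 0.4 to 0.875 m from the base axis. Payload 19.3 kg.
Tool frame: the origin (TCP) lies midway between the tips of the shut fingers; the grasp point (between the pads) lies 19 mm behind it (r.hold_point_z is the distance from the TCP to the grasp point, in m); z points along the fingers, y is the direction in which the jaws open and shut (so a half turn about z gives the same grasp; the last joint's range is limited). The gripper opens to 85 mm and grips with 20 to 120 N. Pads are 22 mm wide; open, the fingers measure 114 mm over their backs; the gripper's body (76 mm by 85 mm) begins 54 mm behind the grasp point. The pads swing forward as they close: fully open they stand 13 mm farther back than shut.
Start: joints at [1.224, 0.521, -0.036, 1.599, 0.021, 1.021, -0.113], TCP at [0.171, -0.601, 0.231] pointing down, gripper open.
Joint ranges: [-2.91, 2.91], [-0.3, 2.13], [-1.5, 1.42], [0.17, 2.43], [-1.26, 4.41], [0.16, 1.93], [-2.52, 2.52]. Speed limits (rad/s): [1.89, 1.89, 2.39, 2.39, 3.01, 3.01, 3.01].

INTERFACE

Orientations are given as a unit quaternion [x, y, z, w].
In Python, from workcell import r, eyes, order gives the robot as it stands.
- The arm moves only by the shell command python3 -m inch 'ROWS' [FORCE]. ROWS is JSON, a list that holds one entry, the list of rows, each a list of 5 numbers: the gripper command: -1 is shut, 1 is fully open, values between are in proportion, then the shift along the world's x, y, z in mm, then the turn about the world's z in degrees. In form: [[[jaw, dx, dy, dz, spin], ...]]. A call has exactly 10 rows; each row shifts and turns the pose as measured when the row begins; what a row does not reach is not made up. A row lasts 1/8 s, in which the tool goes at most 62.5 mm and 10.7 degrees, less where a joint would pass 70% of its speed; a pose out of reach is approached as far as the arm can. A call with a gripper value outside its range is refused whole. The fingers move at their own pace and stop on an object; FORCE is the grip in N (left out, the last holds). Time passes only in rows, so rows that do not move let the fingers close, or fill a call up. It gives the time, the measured TCP pose, the force and the opening at its end, in the units of the state.
- r.observe(): the state, without advancing time (a new reading comes with each control period).
- eyes.grab_frame(name): name is "scene" or "top" or "wrist"; returns the picture (480x640x3 uint8, blue, green, red); there is no depth.
- eyes.camera_info(name): a dict with "camera_matrix" (3x3 intrinsics, pixels), "R" (3x3) and "t" (3): a world point X has camera coordinates R X + t; the wrist camera has in their place "T_tool_cam" (4x4, takes a point from camera to tool coordinates, whose origin is the TCP and whose axes are the flange's). Camera axes: x right, y down, z forward; pixel columns grow to the right and rows downward; lengths in m; the calibration is good to about 2 mm. The wrist camera is an equidistant fisheye: a pixel r from the principal point sees the ray r / f radians off the axis. A picture is of the moment at which its call begins: read the wrist's pose just before it. camera_info takes no time and is no camera call.
- order.close_job(): hands the job in, once; it reports no verdict.
The state is a dict: "time": time; "joint_pos": joint angles; "joint_vel": joint speeds; "joint_torque": joint torques, N m; "tool_pos": TCP position; "tool_rot": TCP orientation; "wrist_force": force on the tool from outside, world axes, zero at the start; "moment": the same for the moment, N m; "opening": finger opening in m.
Only numpy, scipy, OpenCV 4.12 (cv2) and the standard library are available. Lean on these libraries where they do the work, as an engineer would, in place of code of your own. Each camera call takes 0.05 s, during which the arm holds its last target.

TASK

Hang the green pen holder on the screw of the counter screen: pass its keyhole over the screw head and pull the holder down until it is fully home, then let go of it. Then stand the blue marker in the hanging holder, cap up, and leave everything else on the desk where it is.

Things in the scene. Friction and masses are not known exactly. Their poses are not given: they have to be found in the camera images.
- screen: Low dark-grey counter screen, aluminium top edge, fixed on the desk: 220 wide, 24 thick, 182 high, sticky notes on its far (visitor) face, turned up to 0.25 rad. Origin: middle of that face's lower edge, at desk height; x straight out of that face (away from the robot), y along it, z up. Two flat feet, 6 high, stick out 43 before the face near its ends; the space there is free.
- screw (a point): Brass screw standing straight out of the screen's far face (along the screen's x), 165 above the desk. This point: on its axis, in the plane of the face; axes as the screen's. Shank 6 across and 7 long, then a flat round head 16 across and 5 thick (its end is 12 from the face).
- holder: Green pen holder, open-topped, loose, 80-170 g, upright on the desk left of the screen. 56 wide (y), 56 deep (x). Origin: bottom of the back face, mid-width; x from back to front, z up. Back plate 4 thick, 104 high, with keyhole; flat parallel side walls 4 thick, 85 high (grip across them); front wall 4 thick, 55 high; floor 5. Pocket x 4 to 52, y -24 to 24. Hung: back on screen, x as screen's x.
- keyhole_entry (a point): Centre of the wide lower part of the holder's keyhole (24 across, cut through), on the back face, 70 above the holder's underside: the screw head passes through here. Axes as the holder's.
- keyhole_seat (a point): Where the screw's axis lies when the holder hangs fully home: top of the keyhole's narrow upper slot (9 wide), on the back face, 90 above the holder's underside, 20 above keyhole_entry. It then coincides with the screw point. Axes as the holder's.
- marker_blue: Blue-capped marker, white barrel, loose, about 30 g, 19 in diameter, 120 high, standing upright on the desk cap up, to the right of the screen. Origin: centre of its lower end; z along it to the cap (cap is the upper 42).
- marker_red: Red-capped marker, otherwise as the blue one, standing nearby; leave it standing. Origin: centre of its lower end.
- marker_black: Black-capped marker, otherwise as the blue one, standing nearby; leave it standing. Origin: centre of its lower end.
- stapler: Grey and black stapler, 135 by 34 by 50 high, on the desk beyond the screen. Origin: centre of its underside. A bystander.
- calculator: Light-grey pocket calculator, 140 by 80 by 14, on the desk beyond the screen. Origin: centre of its underside. A bystander.
- note_block: Yellow block of notes, 76 by 76 by 30, at the left. Origin: centre of its underside. A bystander.
- mug: White mug, 80 across, 90 high, empty, on the left. Origin: centre of its underside. A bystander.
- water: Clear closed water bottle, 64 across, 200 high, on the left. Origin: centre of its underside. A bystander.
- tape_roll: Roll of brown tape lying flat, 60 across, 20 high, at the far right. Origin: centre of its underside. A bystander.
Mind the look-alikes: they are no part of the job. Several things look just like the holder: the one meant starts nearest to the robot's base.

How it is judged:
On the way:
1. The holder hangs fully home on the screw, upright and let go of, the blue marker not yet in it (x of keyhole_seat in the frame of screw between -0.003 and 0.006 m and y of keyhole_seat in the frame of screw between -0.005 and 0.005 m and z of keyhole_seat in the frame of screw between -0.004 and 0.005 m and angle between holder's own z axis and vertical below 0.2 rad and contact force between the fingers and holder below 0.2 N and distance between marker_blue and holder above 0.1 m), for 0.2 s.
At the end, for the whole second after the job is handed in: keyhole_seat is at the screw point: 5 mm sideways, -4 to +5 mm in height, -3 to +6 mm off the face; holder upright to 0.2 rad; the blue marker stands in its pocket, lower end within 20 mm above the holder's underside, cap up to 0.6 rad; both slower than 0.03 m/s (x of keyhole_seat in the frame of screw between -0.003 and 0.006 m and y of keyhole_seat in the frame of screw between -0.005 and 0.005 m and z of keyhole_seat in the frame of screw between -0.004 and 0.005 m and angle between holder's own z axis and vertical below 0.2 rad and x of marker_blue in the frame of holder between 0.004 and 0.052 m and y of marker_blue in the frame of holder between -0.024 and 0.024 m and z of marker_blue in the frame of holder between 0 and 0.02 m and angle between marker_blue's own z axis and vertical below 0.6 rad and linear speed of each of holder, marker_blue below 0.03 m/s); the robot touches nothing.
It fails at once if the red or black marker is pushed more than 30 mm from its place or tipped (0.5 rad) (distance of any of marker_red, marker_black from where it was at the start of the episode above 0.03 m or angle between any of marker_red, marker_black's own z axis and vertical above 0.5 rad).
It fails at once if the stapler, calculator, note block, mug, bottle or tape roll is pushed more than 30 mm from its place or tipped (0.5 rad) (distance of any of stapler, calculator, note_block, mug, water, tape_roll from where it was at the start of the episode above 0.03 m or angle between any of stapler, calculator, note_block, mug, water, tape_roll's own z axis and vertical above 0.5 rad).
It also fails if it takes over 64 s, if anything falls off the work surface, if the arm or the gripper's body presses on something with over 40 N, if the wrist force passes 120 N, or if a joint passes its speed limit or range.

## Working session

There is one attempt and no reset: what is moved stays moved. The work goes in short steps, Python scripts to look and compute and a shell command to move; the robot and the scene stay as the last step left them, time stands still between calls to the robot, and variables do not carry over. Pictures are saved under pics/ and viewed, and the job is handed in when it is done.

```bash
ls; mkdir -p pics; python3 - <<'E'
from workcell import r,eyes,order
import cv2,numpy as np
np.set_printoptions(precision=4,suppress=True)
print(r.observe(), r.hold_point_z)
for n in("scene","top","wrist"):
    print(n,eyes.camera_info(n))
    cv2.imwrite(f"pics/{n}0.png",eyes.grab_frame(n))
E
```

```text
pics
{'time': 0.0, 'joint_pos': array([ 1.2238,  0.522 , -0.0363,  1.6   ,  0.0212,  1.0211, -0.1128]), 'joint_vel': array([ 0.0001,  0.0006, -0.0021, -0.0001,  0.0003, -0.0008,  0.0004]), 'joint_torque': array([ -0.0007, -92.7079,   1.98  , -36.9931,   0.018 ,   0.0079,
         0.    ]), 'tool_pos': array([ 0.1707, -0.6009,  0.2308]), 'tool_rot': array([ 0.9904,  0.138 , -0.0001, -0.0005]), 'wrist_force': array([-0.454,  0.363, -0.047]), 'moment': array([-0.045 , -0.0558, -0.0005]), 'opening': 0.08526449733114162} 0.0187
scene {'camera_matrix': array([[606.3419,   0.    , 314.6202],
       [  0.    , 606.3419, 237.8887],
       [  0.    ,   0.    ,   1.    ]]), 'R': array([[ 0.6183,  0.7857,  0.0181],
       [ 0.4806, -0.3597, -0.7998],
       [-0.6219,  0.5032, -0.6   ]]), 't': array([-0.3548, -0.1703,  1.982 ])}
top {'camera_matrix': array([[462.5258,   0.    , 324.004 ],
       [  0.    , 462.5258, 238.8026],
       [  0.    ,   0.    ,   1.    ]]), 'R': array([[ 0.0092, -0.9998, -0.0202],
       [-0.9804, -0.0051, -0.197 ],
       [ 0.1968,  0.0216, -0.9802]]), 't': array([0.0043, 0.5814, 1.1119])}
wrist {'camera_matrix': array([[371.6483,   0.    , 326.6744],
       [  0.    , 371.6483, 242.5782],
       [  0.    ,   0.    ,   1.    ]]), 'T_tool_cam': array([[ 0.0012, -0.9608, -0.2772,  0.0709],
       [ 1.    ,  0.0013, -0.0004,  0.0002],
       [ 0.0007, -0.2772,  0.9608, -0.142 ],
       [ 0.    ,  0.    ,  0.    ,  1.    ]])}
```

View pics/scene0.png

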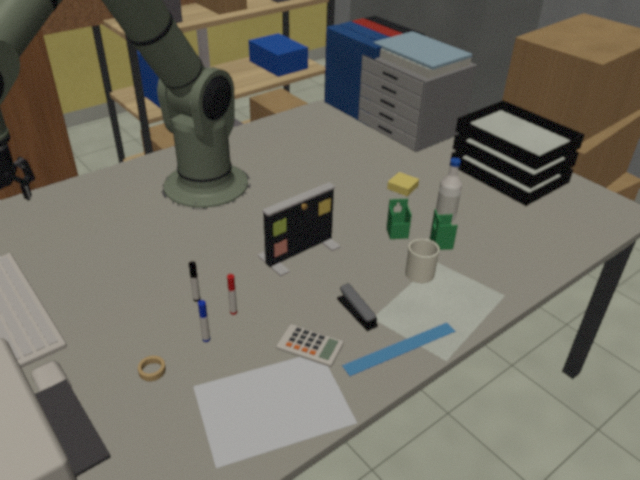

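View pics/top0.png

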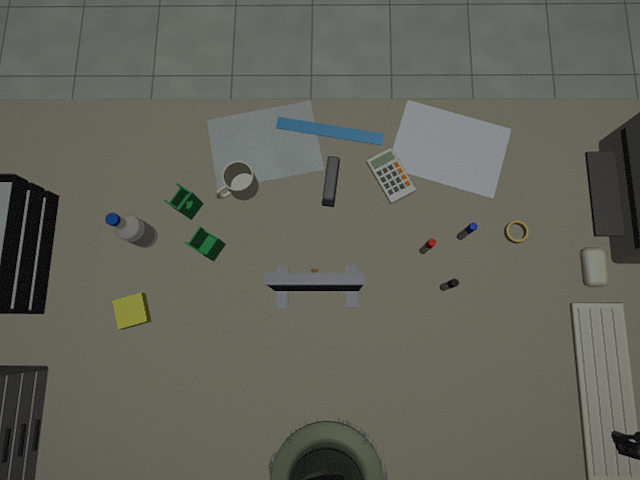

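View pics/wrist0.png

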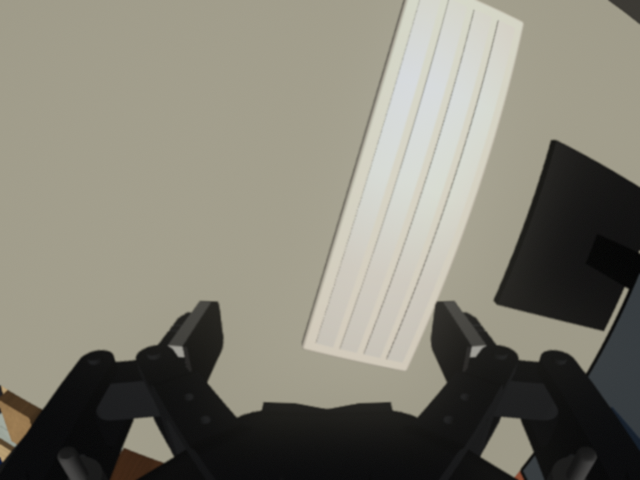

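Green look-alikes: top (206,244) / scene (399,218), and top (185,202) / scene (443,230). The one at top (206,244) looks nearer to the base. I'll confirm that with positions and an enlarged crop.

```bash
cat > h.py <<'E'
from workcell import r,eyes,order
import cv2,numpy as np
from scipy.spatial.transform import Rotation as Ro
np.set_printoptions(precision=4,suppress=True)
def ray(n,u,v,st=None):
    c=eyes.camera_info(n);K=c["camera_matrix"]
    if n!="wrist":
        d=c["R"].T@np.linalg.inv(K)@np.array([u,v,1.]);return -c["R"].T@c["t"],d/np.linalg.norm(d)
    T=c["T_tool_cam"];st=st or r.observe()
    x=np.array([u-K[0,2],v-K[1,2]]);q=np.linalg.norm(x);th=q/K[0,0]
    d=np.r_[np.sin(th)*x/max(q,1e-9),np.cos(th)]
    Rt=Ro.from_quat(st["tool_rot"]).as_matrix()
    return Rt@T[:3,3]+np.array(st["tool_pos"]),Rt@T[:3,:3]@d
def onz(n,u,v,z,st=None):
    o,d=ray(n,u,v,st);return o+d*(z-o[2])/d[2]
def tri(a,b):
    (o,d),(p,e)=a,b
    A=np.c_[d,-e];s=np.linalg.lstsq(A,p-o,rcond=None)[0]
    return (o+d*s[0]+p+e*s[1])/2,np.linalg.norm(o+d*s[0]-p-e*s[1])
def proj(n,X,st=None):
    c=eyes.camera_info(n);K=c["camera_matrix"]
    if n!="wrist":
        x=K@(c["R"]@np.array(X)+c["t"]);return x[:2]/x[2]
    T=c["T_tool_cam"];st=st or r.observe()
    Rt=Ro.from_quat(st["tool_rot"]).as_matrix()
    p=T[:3,:3].T@(Rt.T@(np.array(X)-st["tool_pos"])-T[:3,3])
    th=np.arctan2(np.hypot(p[0],p[1]),p[2]);q=np.hypot(p[0],p[1])
    return K[:2,2]+K[0,0]*th*p[:2]/q
def save(name,im,box=None,s=1):
    if box: im=im[box[1]:box[3],box[0]:box[2]]
    cv2.imwrite(f"pics/{name}.png",cv2.resize(im,None,fx=s,fy=s,interpolation=cv2.INTER_CUBIC))
E
python3 - <<'E'
from h import *
t=cv2.imread("pics/top0.png");s=cv2.imread("pics/scene0.png")
a=cv2.resize(t[160:280,140:290],None,fx=5,fy=5,interpolation=cv2.INTER_CUBIC)[:600,:400]
save("crop_top",t,(150,170,270,270),6); save("crop_scr",t,(255,250,375,315),6); save("crop_scene",s,(255,170,475,270),3.6)
for n,(u,v),z in [("holdA",(206,244),.05),("holdB",(185,202),.05),("blue",(473,227),.12),("red",(432,242),.12),("black",(454,283),.12),("screw",(314,270),.165)]:
    print(n,onz("top",u,v,z))
for n,(u,v),z in [("holdA",(399,218),.05),("holdB",(443,230),.05),("blue",(202,303),.12),("red",(231,277),.12),("black",(193,264),.12),("screw",(304,207),.165)]:
    print("s",n,onz("scene",u,v,z))
E
```

```text
holdA [0.5678 0.31   0.05  ]
holdB [0.6788 0.3717 0.05  ]
blue [ 0.5995 -0.3485  0.12  ]
red [ 0.5625 -0.2497  0.12  ]
black [ 0.4652 -0.2973  0.12  ]
screw [0.4877 0.0282 0.165 ]
s holdA [0.5591 0.3234 0.05  ]
s holdB [0.6769 0.382  0.05  ]
s blue [ 0.6    -0.3456  0.12  ]
s red [ 0.5627 -0.2461  0.12  ]
s black [ 0.4661 -0.2939  0.12  ]
s screw [0.4833 0.0317 0.165 ]
```

View pics/crop_top.png

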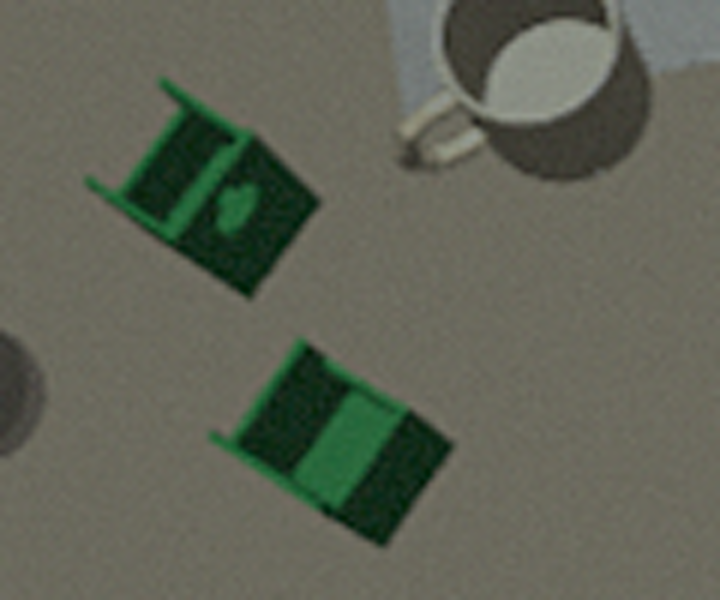

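View pics/crop_scr.png

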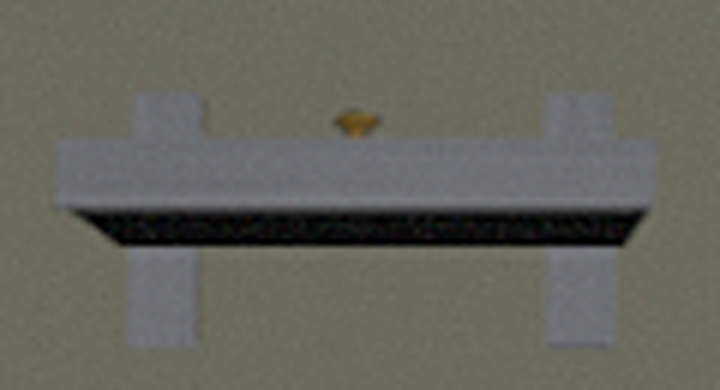

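View pics/crop_scene.png

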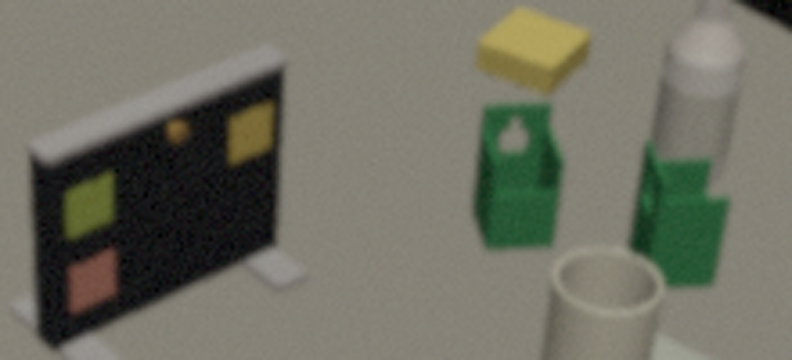

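A is at about (0.56, 0.32), range 0.64 m. B is at (0.68, 0.38), range 0.78 m. A is therefore the holder meant. The crop shows its keyhole in the far (back) plate and its front facing +x/−y. Next I move to a viewpoint in front of the screen.

```bash
python3 -m inch '[[[1,42,38,15,-1.6],[1,42,38,15,-1.6],[1,42,38,15,-1.6],[1,42,38,15,-1.6],[1,42,38,15,-1.6],[1,42,38,15,-1.6],[1,42,38,15,-1.6],[1,42,38,15,-1.6],[1,42,38,15,-1.6],[1,42,38,15,-1.6]]]'
```

```text
time: 1.4
tool_pos: [0.597, -0.2092, 0.3831]
tool_rot: [1.0, -0.01, -0.002, -0.002]
wrist_force: [-0.3, -0.9, 0.1]
opening: 0.0854
```

```bash
python3 -m inch '[[[1,8,55,0,0],[1,8,55,0,0],[1,8,55,0,0],[1,8,55,0,0],[1,0,0,0,0],[1,0,0,0,0],[1,0,0,0,0],[1,0,0,0,0],[1,0,0,0,0],[1,0,0,0,0]]]'
python3 - <<'E'
from h import *
print(r.observe())
save("w1",eyes.grab_frame("wrist"))
E
```

```text
time: 2.65
tool_pos: [0.6309, 0.019, 0.3813]
tool_rot: [1.0, -0.009, -0.003, -0.002]
wrist_force: [-0.4, -0.7, 0.3]
opening: 0.0857
{'time': 2.65, 'joint_pos': array([ 0.0148,  0.434 , -0.2089,  1.3576,  0.0842,  1.3635, -1.7824]), 'joint_vel': array([ 0.003 , -0.0006,  0.0026,  0.0015, -0.0004, -0.0001,  0.002 ]), 'joint_torque': array([  0.0744, -89.4048,  -1.3796, -42.2637,   0.0035,   0.0285,
         0.0009]), 'tool_pos': array([0.6309, 0.019 , 0.3813]), 'tool_rot': array([ 1.    , -0.0093, -0.0027, -0.002 ]), 'wrist_force': array([-0.4315, -0.7489,  0.3358]), 'moment': array([-0.0322, -0.0135,  0.0337]), 'opening': 0.08570326365820594}
```

View pics/w1.png

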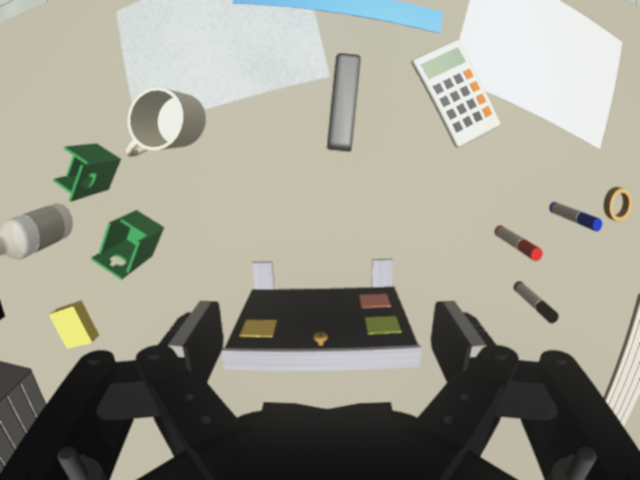

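The wrist view shows the screen face with the screw at (320,339), the face's top edge at row ~348 and its bottom edge at row ~290. Holder A is at (128,243). I'll zoom in on the screen and holder A.

```bash
python3 - <<'E'
from h import *
im=cv2.imread("pics/w1.png")
save("w1s",im,(215,255,430,375),3.7); save("w1h",im,(80,200,180,290),6.6)
E
```

```text
(no output)
```

View pics/w1s.png

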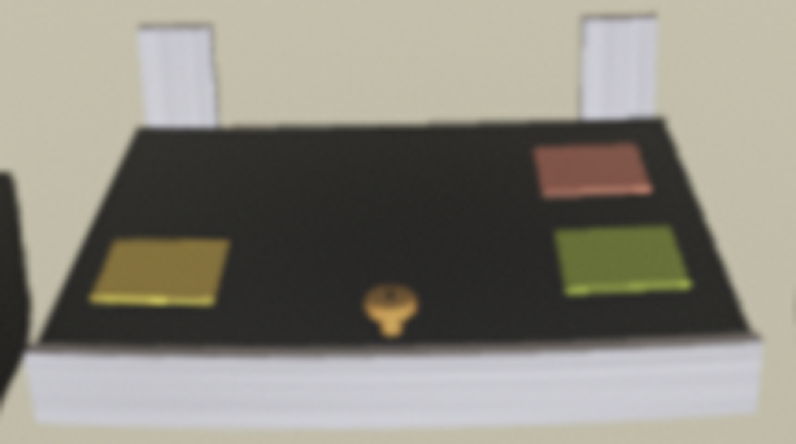

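View pics/w1h.png

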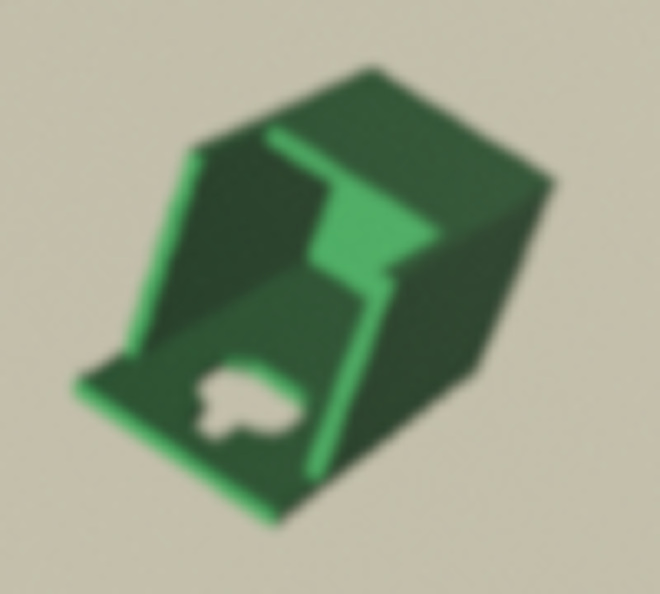

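```bash
cat > m1.py <<'E'
from h import *
st=dict(tool_pos=np.array([0.6309,0.019,0.3813]),tool_rot=r.observe()["tool_rot"])
def S(c,off=(215,255),s=3.7): return [(c[i]+.5)/s-.5+off[i] for i in(0,1)]
H=lambda c:S(c,(80,200),6.6)
W=lambda p,z:onz("wrist",*p,z,st)
a,b=W(S((138,128)),0),W(S((664,120)),0); print("face bottom",a,b,np.linalg.norm(a-b))
c,d=W(S((27,350)),.182),W(S((762,340)),.182); print("top",c,d,np.linalg.norm(c-d))
for n,(p,q) in dict(bot=(a,b),top=(c,d)).items(): print(n,"yaw",np.degrees(np.arctan2(-(p-q)[0],(p-q)[1])), (p+q)/2)
print("head",W(S((391,300)),.165),"base",W(S((391,335)),.163))
tb=[W(H(x),.104) for x in((75,388),(275,522))]
fb=[W(H(x),0) for x in((372,68),(553,182))]; bb=W(H((475,372)),0)
print("back top",tb,np.linalg.norm(tb[0]-tb[1]));print("front bot",fb,np.linalg.norm(fb[0]-fb[1]));print("back bot R",bb,np.linalg.norm(bb-fb[1]))
for p,q in (tb,fb):
    v=p-q; print("yaw",np.degrees(np.arctan2(-v[0],v[1])),(p+q)/2)
E
python3 m1.py
```

```text
face bottom [0.4749 0.1397 0.    ] [ 0.4754 -0.0806  0.    ] 0.22038520734828432
top [0.4804 0.1391 0.182 ] [ 0.4816 -0.0806  0.182 ] 0.21967729487486057
bot yaw 0.1252152589634789 [0.4751 0.0296 0.    ]
top yaw 0.3157664935882901 [0.481  0.0292 0.182 ]
head [0.4896 0.0295 0.165 ] base [0.4759 0.0299 0.163 ]
back top [array([0.5617, 0.349 , 0.104 ]), array([0.5324, 0.3023, 0.104 ])] 0.05512101588273569
front bot [array([0.6071, 0.3216, 0.    ]), array([0.5777, 0.2754, 0.    ])] 0.05479657391310677
back bot R [0.5308 0.3044 0.    ] 0.05514964388054287
yaw -32.00171977900797 [0.547  0.3257 0.104 ]
yaw -32.508387969436 [0.5924 0.2985 0.    ]
```

```bash
python3 -m inch '[[[1,-10,49,-20,-5],[1,-10,49,-20,-5],[1,-10,49,-20,-5],[1,-10,49,-20,-5],[1,-10,49,-20,-5],[1,-10,35,-20,-5],[1,0,0,0,0],[1,0,0,0,0],[1,0,0,0,0],[1,0,0,0,0]]]'
python3 - <<'E'
from h import *
st=r.observe();print(st["tool_pos"],st["tool_rot"])
print("yaw",np.degrees(2*np.arctan2(st["tool_rot"][1],st["tool_rot"][0])))
save("w2",eyes.grab_frame("wrist"))
E
```

```text
time: 3.95
tool_pos: [0.5759, 0.2725, 0.2697]
tool_rot: [0.969, -0.246, -0.006, -0.001]
wrist_force: [-0.4, 0.7, -0.2]
opening: 0.0858
[0.5759 0.2725 0.2697] [ 0.9693 -0.246  -0.0063 -0.0008]
yaw -28.476586065439207
```

View pics/w2.png

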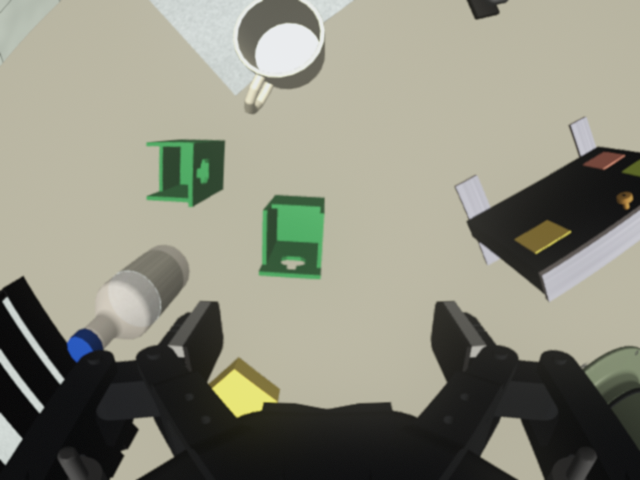

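Holder A is at (293,237), its back-plate top edge with the keyhole toward the gripper. I'll refine its pose from this view.

```bash
python3 - <<'E'
from h import *
save("w2h",cv2.imread("pics/w2.png"),(245,185,345,285),6)
E
```

```text
(no output)
```

View pics/w2h.png

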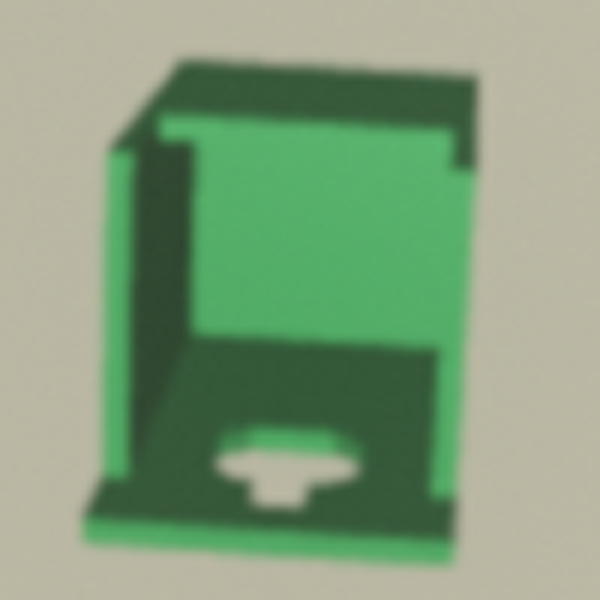

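```bash
python3 - <<'E'
from h import *
st=r.observe()
H=lambda c:[(c[0]+.5)/6-.5+245,(c[1]+.5)/6-.5+185]
W=lambda p,z:onz("wrist",*H(p),z,st)
tb=[W(x,.104) for x in((84,544),(453,565))]
fb=[W(x,0) for x in((183,60),(477,77))]
st_=[W(x,.085) for x in((108,150),(476,170))]
for p,q in (tb,fb,st_):
    v=p-q;y=np.arctan2(-v[0],v[1]); print("yaw",np.degrees(y),np.linalg.norm(v),(p+q)/2)
    ux=np.array([np.cos(y),np.sin(y),0]); print((p+q)/2+ux*.028,(p+q)/2-ux*.028)
E
```

```text
yaw -31.559809443373588 0.05539029331656826 [0.5459 0.3269 0.104 ]
[0.5698 0.3122 0.104 ] [0.5221 0.3415 0.104 ]
yaw -32.13768229569973 0.05521357125299673 [0.5931 0.2978 0.    ]
[0.6168 0.2829 0.    ] [0.5694 0.3127 0.    ]
yaw -31.89626676187641 0.055488637030354435 [0.5935 0.2973 0.085 ]
[0.6172 0.2825 0.085 ] [0.5697 0.3121 0.085 ]
```

```bash
python3 -m inch '[[[1,-3,20,-20,-1.8],[1,-3,20,-20,-1.8],[1,0,0,-35,0],[1,0,0,-35,0],[1,0,0,-30,0],[1,0,0,0,0],[1,0,0,0,0],[1,0,0,0,0],[1,0,0,0,0],[1,0,0,0,0]]]'
python3 -c "
from h import *
q=r.observe()['tool_rot'];print(np.degrees(2*np.arctan2(q[1],q[0])),Ro.from_quat(q).as_matrix()[:,2])"
```

```text
time: 5.25
tool_pos: [0.5745, 0.3097, 0.1319]
tool_rot: [0.96, -0.281, -0.004, -0.005]
wrist_force: [-0.3, 0.3, 1.0]
opening: 0.0853
-32.62505376356919 [-0.0048  0.0115 -0.9999]
```

```bash
python3 -m inch '[[[1,-5,2.5,0,0.5],[1,0,0,-25,0],[1,0,0,-25,0],[1,0,0,-25,0],[1,0,0,-8,0],[1,0,0,0,0],[0,0,0,0,0],[-1,0,0,0,0],[-1,0,0,0,0],[-1,0,0,0,0]]]' 40
python3 - <<'E'
from h import *
q=r.observe()['tool_rot'];print(np.degrees(2*np.arctan2(q[1],q[0])),Ro.from_quat(q).as_matrix()[:,2])
save("w3",eyes.grab_frame("wrist"))
E
```

```text
time: 6.5
tool_pos: [0.5693, 0.315, 0.0511]
tool_rot: [0.961, -0.275, -0.002, -0.007]
wrist_force: [0.2, 0.4, -0.6]
opening: 0.0552
-31.89841295514829 [-0.0008  0.0152 -0.9999]
```

View pics/w3.png

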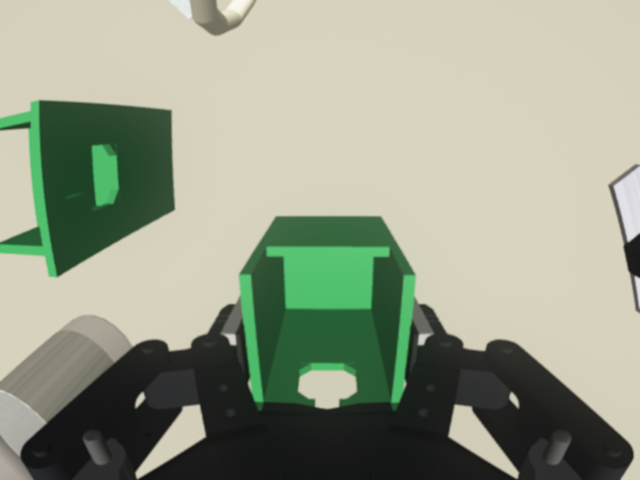

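```bash
python3 -m inch '[[[-1,0,0,20,0],[-1,0,0,40,0],[-1,0,-10,40,0],[-1,2,-46,0,5.3],[-1,2,-46,0,5.3],[-1,2,-46,0,5.3],[-1,2,-46,0,5.3],[-1,2,-46,0,5.3],[-1,0,-30,0,5.3],[-1,0,0,0,0]]]' 40
python3 - <<'E'
from h import *
q=r.observe()['tool_rot'];print(np.degrees(2*np.arctan2(q[1],q[0])),Ro.from_quat(q).as_matrix()[:,2])
save("w4",eyes.grab_frame("wrist"))
E
```

```text
time: 7.8
tool_pos: [0.58, 0.036, 0.1674]
tool_rot: [1.0, 0.008, 0.0, -0.008]
wrist_force: [-0.8, 1.3, -1.7]
opening: 0.0555
0.9049291648360309 [-0.      0.0158 -0.9999]
```

View pics/w4.png

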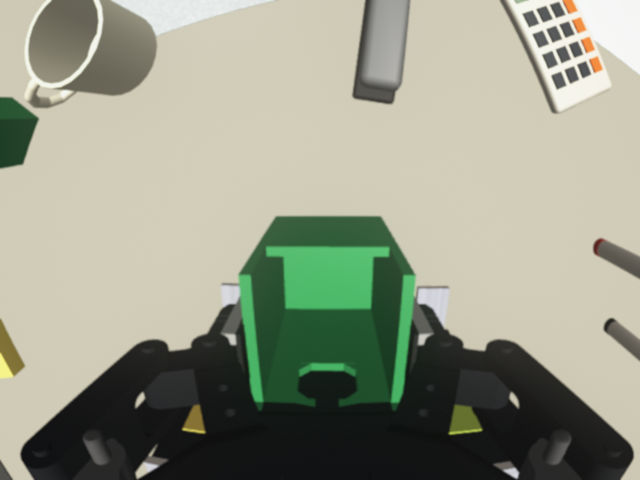

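```bash
python3 -m inch '[[[-1,0,-6,-20,-0.7],[-1,-20,0,0,0],[-1,-20,0,0,0],[-1,0,0,0,0],[-1,0,0,0,0],[-1,0,0,0,0],[-1,0,0,0,0],[-1,0,0,0,0],[-1,0,0,0,0],[-1,0,0,0,0]]]' 40
python3 - <<'E'
from h import *
s=r.observe();q=s['tool_rot'];print(s["tool_pos"],np.degrees(2*np.arctan2(q[1],q[0])),Ro.from_quat(q).as_matrix()[:,2])
im=eyes.grab_frame("wrist");save("w5",im,(230,200,430,420),2.7)
im=eyes.grab_frame("scene");save("s5",im,(225,150,365,290),4.2)
E
```

```text
time: 9.1
tool_pos: [0.5416, 0.0371, 0.1501]
tool_rot: [1.0, 0.002, 0.002, -0.009]
wrist_force: [0.1, -0.3, -1.4]
opening: 0.0557
[0.5416 0.0371 0.1501] 0.25294298592989534 [ 0.0045  0.0184 -0.9998]
```

View pics/w5.png

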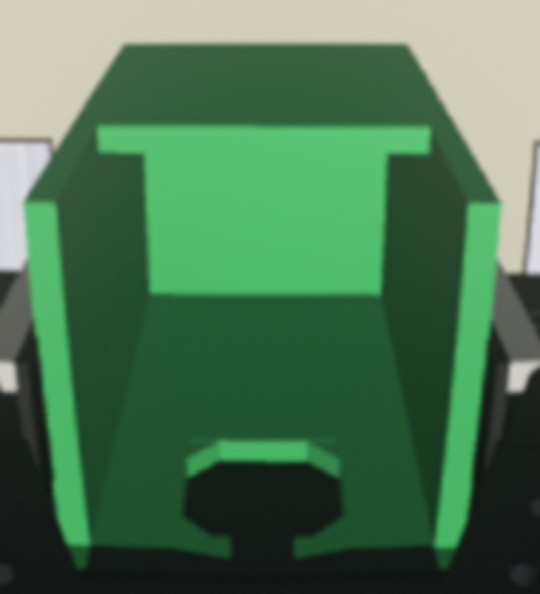

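View pics/s5.png

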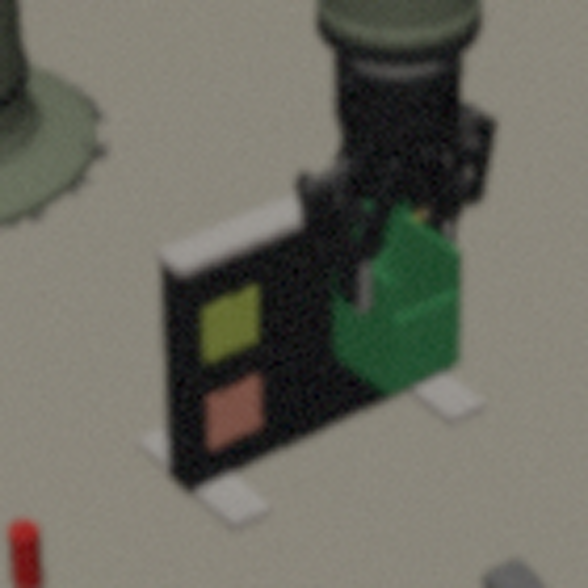

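```bash
python3 -m inch '[[[-1,0,-7.5,-4,0],[-1,0,0,0,0],[-1,0,-1,0,0],[-1,-10,0,0,0],[-1,0,0,0,0],[-1,0,0,0,0],[-1,0,0,0,0],[-1,0,0,0,0],[-1,0,0,0,0],[-1,0,0,0,0]]]' 40
python3 - <<'E'
from h import *
s=r.observe();q=s['tool_rot'];print(s["tool_pos"],np.degrees(2*np.arctan2(q[1],q[0])),Ro.from_quat(q).as_matrix()[:,2])
print("screw proj",proj("wrist",[.4885,.0295,.165],s))
im=eyes.grab_frame("wrist");save("w6",im,(230,200,430,420),2.7)
im=eyes.grab_frame("top");save("t6",im,(255,220,375,320),6)
E
```

```text
time: 10.45
tool_pos: [0.5309, 0.028, 0.1459]
tool_rot: [1.0, 0.002, 0.002, -0.009]
wrist_force: [0.7, 0.0, -0.5]
opening: 0.0554
[0.5309 0.028  0.1459] 0.2580668400148703 [ 0.0047  0.0184 -0.9998]
screw proj [321.7988 414.9808]
```

View pics/w6.png

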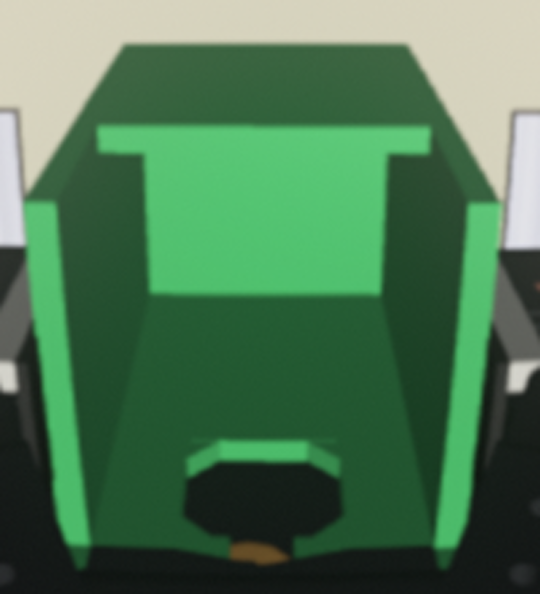

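View pics/t6.png

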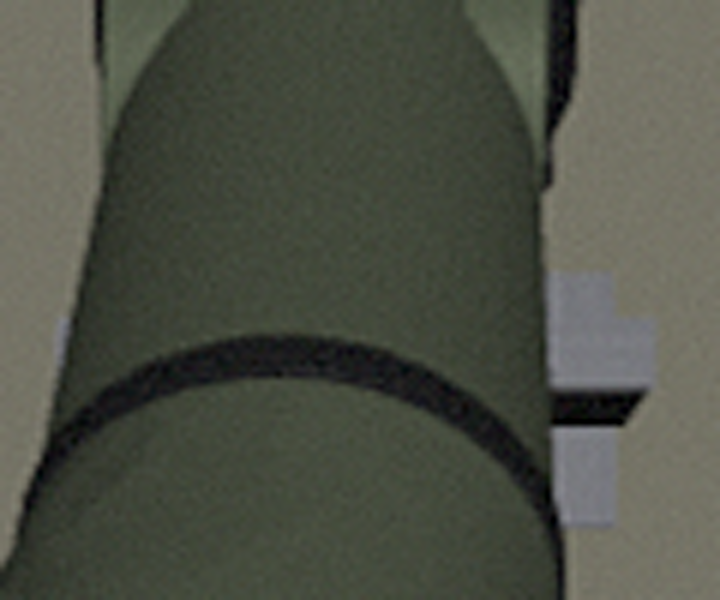

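```bash
python3 - <<'E'
from h import *
s=r.observe()
for y in (.028,.0295,.026):
    print(y,"entry",proj("wrist",[.509,y,.165],s),"slot top",proj("wrist",[.509,y,.185],s),"head",proj("wrist",[.4885,y,.165],s))
E
```

```text
0.028 entry [325.4709 378.4259] slot top [324.2503 410.6159] head [325.2815 415.0287]
0.0295 entry [321.768  378.3605] slot top [320.0838 410.5326] head [321.8214 414.9628]
0.026 entry [330.4099 378.4995] slot top [329.8083 410.7059] head [329.8966 415.1018]
```

```bash
python3 -m inch '[[[-1,0,2,0,0],[-1,-12,0,0,0],[-1,0,0,0,0],[-1,0,0,0,0],[-1,0,0,0,0],[-1,0,0,0,0],[-1,0,0,0,0],[-1,0,0,0,0],[-1,0,0,0,0],[-1,0,0,0,0]]]' 40
python3 - <<'E'
from h import *
s=r.observe();q=s['tool_rot'];print(s["tool_pos"],np.degrees(2*np.arctan2(q[1],q[0])),Ro.from_quat(q).as_matrix()[:,2])
print("screw proj",proj("wrist",[.4885,.0295,.165],s),proj("wrist",[.4885,.0295,.157],s))
im=eyes.grab_frame("wrist");save("w7",im,(280,340,380,420),7)
E
```

```text
time: 11.8
tool_pos: [0.518, 0.0302, 0.1459]
tool_rot: [1.0, 0.002, 0.002, -0.009]
wrist_force: [0.7, 0.7, -1.9]
opening: 0.0552
[0.518  0.0302 0.1459] 0.2588617340995027 [ 0.0046  0.0184 -0.9998]
screw proj [326.9396 392.8382] [327.2834 381.4907]
```

View pics/w7.png

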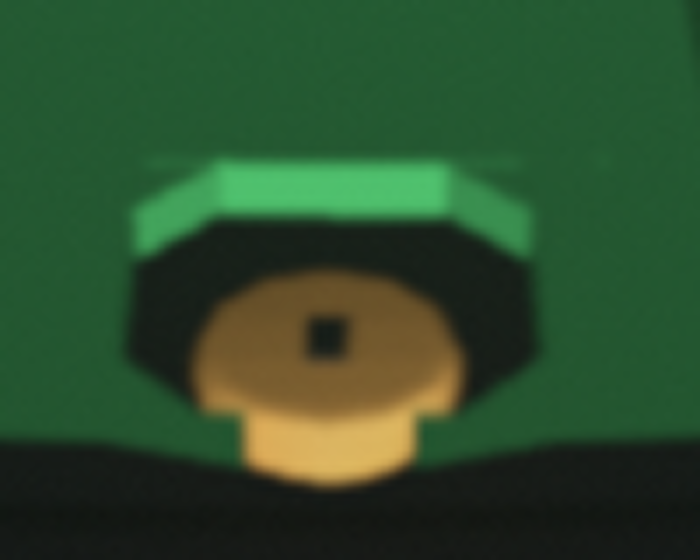

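```bash
python3 -m inch '[[[-1,-5,0,1,0],[-1,-5,0,0,0],[-1,-4,0,0,0],[-1,-2,0,0,0],[-1,0,0,0,0],[-1,0,0,0,0],[-1,0,0,0,0],[-1,0,0,0,0],[-1,0,0,0,0],[-1,0,0,0,0]]]' 40
python3 - <<'E'
from h import *
s=r.observe();q=s['tool_rot'];print(s["tool_pos"],np.degrees(2*np.arctan2(q[1],q[0])),Ro.from_quat(q).as_matrix()[:,2])
im=eyes.grab_frame("wrist");save("w8",im,(280,340,380,420),7)
E
```

```text
time: 13.1
tool_pos: [0.5055, 0.0303, 0.1484]
tool_rot: [1.0, 0.002, 0.008, -0.009]
wrist_force: [1.8, -0.2, -1.5]
opening: 0.0558
[0.5055 0.0303 0.1484] 0.27957559873568694 [ 0.0163  0.0187 -0.9997]
```

View pics/w8.png

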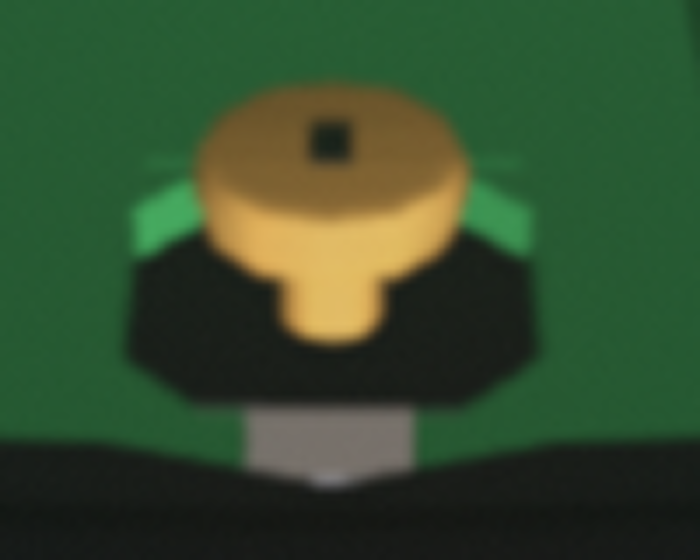

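The screw head is through the keyhole, centred at crop column 333 against 331. Now I pull down.

```bash
python3 -m inch '[[[-1,-1,0,-5,0],[-1,0,0,-5,0],[-1,0,0,-5,0],[-1,0,0,-4,0],[-1,0,0,0,0],[-1,0,0,0,0],[-1,0,0,0,0],[-1,0,0,0,0],[-1,0,0,0,0],[-1,0,0,0,0]]]' 40
python3 - <<'E'
from h import *
s=r.observe();q=s['tool_rot'];print(s["tool_pos"],np.degrees(2*np.arctan2(q[1],q[0])),Ro.from_quat(q).as_matrix()[:,2])
im=eyes.grab_frame("wrist");save("w9",im,(280,340,380,420),7)
E
```

```text
time: 14.4
tool_pos: [0.5062, 0.0305, 0.1287]
tool_rot: [1.0, 0.002, 0.01, -0.009]
wrist_force: [4.6, 0.3, -2.2]
opening: 0.0554
[0.5062 0.0305 0.1287] 0.2816916215662441 [ 0.02    0.019  -0.9996]
```

View pics/w9.png

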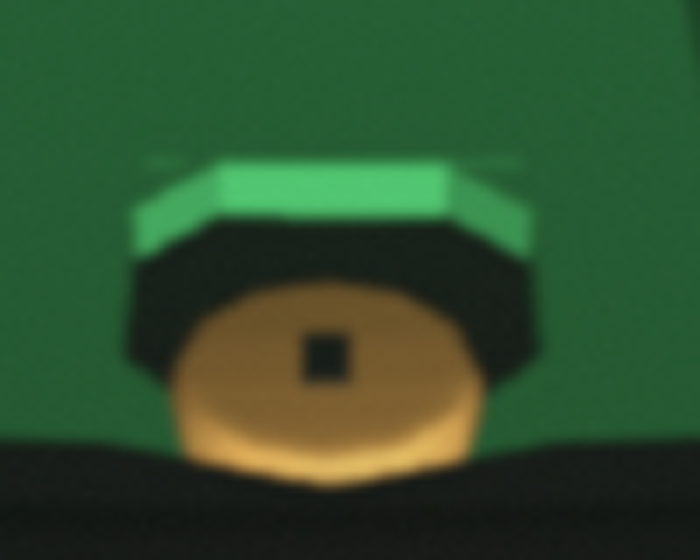

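```bash
python3 -m inch '[[[-1,0,0,-2,0],[-1,0,0,-2,0],[-1,0,0,-1,0],[-1,0,0,0,0],[-1,0,0,0,0],[-1,0,0,0,0],[-1,0,0,0,0],[-1,0,0,0,0],[-1,0,0,0,0],[-1,0,0,0,0]]]' 40
```

```text
time: 15.7
tool_pos: [0.5061, 0.0305, 0.125]
tool_rot: [1.0, 0.002, 0.01, -0.01]
wrist_force: [2.7, -1.1, 3.9]
opening: 0.0557
```

```bash
python3 -m inch '[[[-0.2,0,0,0,0],[0.4,0,0,0,0],[1,0,0,0,0],[1,0,0,0,0],[1,0,0,0,0],[1,0,0,0,0],[1,0,0,0,0],[1,0,0,0,0],[1,0,0,0,0],[1,0,0,0,0]]]' 40
python3 - <<'E'
from h import *
s=r.observe();q=s['tool_rot'];print(s["tool_pos"],s["wrist_force"],Ro.from_quat(q).as_matrix()[:,2])
im=eyes.grab_frame("wrist");save("w10",im,(200,180,460,430),2.4)
E
```

```text
time: 16.95
tool_pos: [0.5045, 0.0304, 0.1242]
tool_rot: [1.0, 0.002, 0.009, -0.01]
wrist_force: [0.9, 0.1, 0.4]
opening: 0.0855
[0.5045 0.0304 0.1242] [0.878  0.1382 0.3689] [ 0.0171  0.0199 -0.9997]
```

View pics/w10.png

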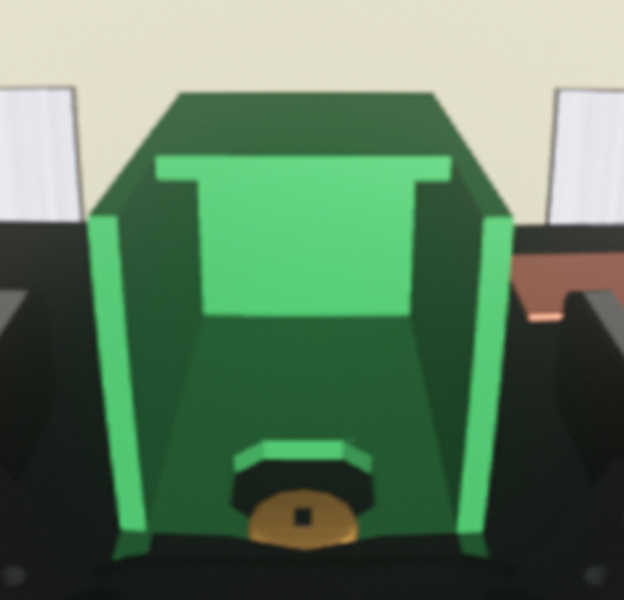

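```bash
python3 -m inch '[[[1,0,0,20,0],[1,0,0,50,0],[1,0,0,50,0],[1,20,-30,50,0],[1,20,-50,0,0],[1,20,-50,0,0],[1,10,-50,0,0],[1,10,-30,0,0],[1,0,0,0,0],[1,0,0,0,0]]]' 40
python3 - <<'E'
from h import *
s=r.observe();q=s['tool_rot'];print(s["tool_pos"],q,Ro.from_quat(q).as_matrix()[:,2])
np.savez("w11.npz",p=s["tool_pos"],q=q)
im=eyes.grab_frame("wrist");save("w11",im)
save("w11c",im,(100,200,320,400),3);
E
```

```text
time: 18.25
tool_pos: [0.5847, -0.1854, 0.3001]
tool_rot: [1.0, 0.004, 0.009, -0.01]
wrist_force: [-0.4, 0.0, 0.2]
opening: 0.0853
[ 0.5847 -0.1854  0.3001] [ 0.9999  0.0039  0.0086 -0.0097] [ 0.0172  0.0195 -0.9997]
```

View pics/w11.png

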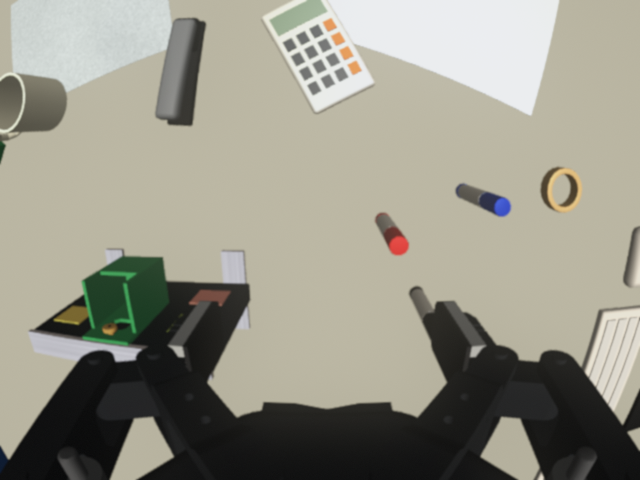

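The holder hangs at (120,305) with the screw at (110,328). The blue marker's cap top is at (503,206), red is at (399,244), and black is partly behind the finger at (425,305).

```bash
python3 - <<'E'
from h import *
z=np.load("w11.npz");s=dict(tool_pos=z["p"],tool_rot=z["q"])
im=cv2.imread("pics/w11.png")
hsv=cv2.cvtColor(im,cv2.COLOR_BGR2HSV)
m=cv2.inRange(hsv,(112,150,190),(125,255,255))
save("w11b",im,(445,170,525,225),9)
save("w11c",im,(20,240,260,370),3.3)
for p in((503,206),(399,244)): print(onz("wrist",*p,.12,s))
print("screw", onz("wrist",110,328,.165,s))
E
```

```text
[ 0.604  -0.3478  0.12  ]
[ 0.5655 -0.2478  0.12  ]
screw [0.4882 0.0288 0.165 ]
```

View pics/w11b.png

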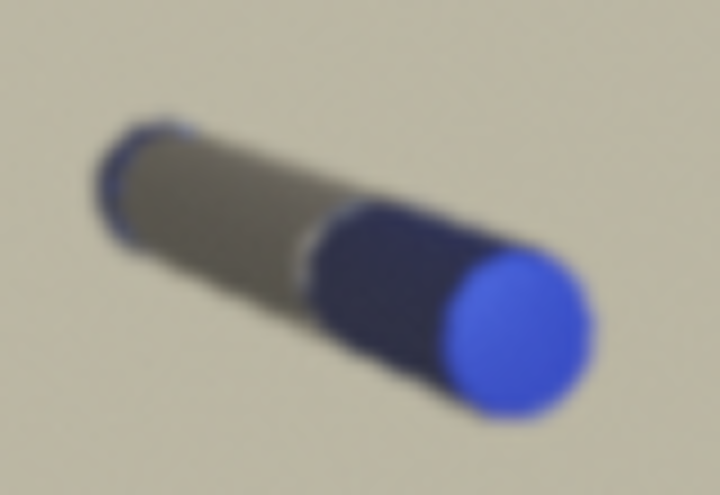

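View pics/w11c.png

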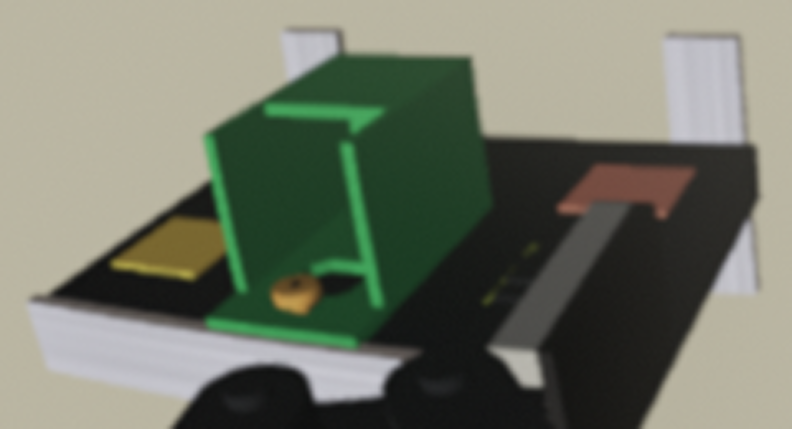

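```bash
python3 -m inch '[[[0.4,6,-54,-20,0],[0.4,6,-54,-20,0],[0.4,5,-54,-20,0],[0.4,0,0,-20,0],[0.4,0,0,0,0],[0.4,0,0,0,0],[0.4,0,0,0,0],[0.4,0,0,0,0],[0.4,0,0,0,0],[0.4,0,0,0,0]]]' 40
python3 - <<'E'
from h import *
s=r.observe();q=s['tool_rot'];print(s["tool_pos"],q,Ro.from_quat(q).as_matrix()[:,2])
print(proj("wrist",[.602,-.347,.12],s))
im=eyes.grab_frame("wrist");save("w12",im)
E
```

```text
time: 19.55
tool_pos: [0.6058, -0.3424, 0.2226]
tool_rot: [1.0, 0.011, 0.012, -0.011]
wrist_force: [-0.3, -0.7, -1.2]
opening: 0.0593
[ 0.6058 -0.3424  0.2226] [ 0.9998  0.0109  0.0119 -0.0106] [ 0.0235  0.0214 -0.9995]
[336.3694 252.0394]
```

View pics/w12.png

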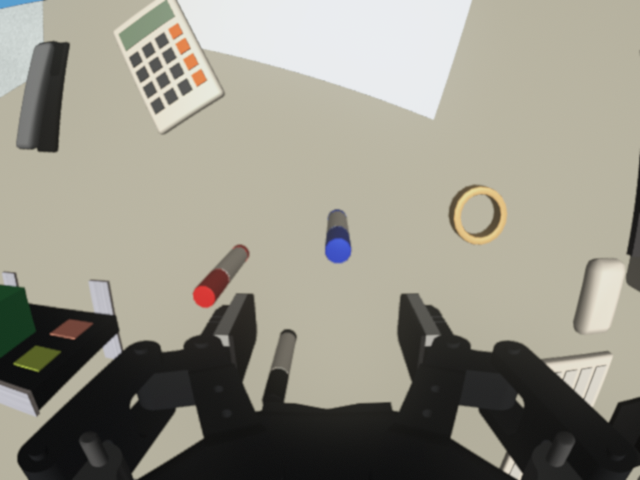

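```bash
python3 -m inch '[[[0.4,-3,-5,-10,0],[0.4,0,0,-40,0],[0.4,0,0,-40,0],[0.4,0,0,-40,0],[0.4,0,0,-10,0],[0.4,0,0,0,0],[-1,0,0,0,0],[-1,0,0,0,0],[-1,0,0,0,0],[-1,0,0,0,0]]]' 25
python3 - <<'E'
from h import *
s=r.observe();q=s['tool_rot'];print(s["tool_pos"],q,Ro.from_quat(q).as_matrix()[:,2])
im=eyes.grab_frame("wrist");save("w13",im)
E
```

```text
time: 20.85
tool_pos: [0.6023, -0.3508, 0.0813]
tool_rot: [1.0, 0.01, 0.014, -0.009]
wrist_force: [0.3, 0.5, -1.6]
opening: 0.0184
[ 0.6023 -0.3508  0.0813] [ 0.9998  0.0101  0.014  -0.0089] [ 0.0278  0.018  -0.9995]
```

View pics/w13.png

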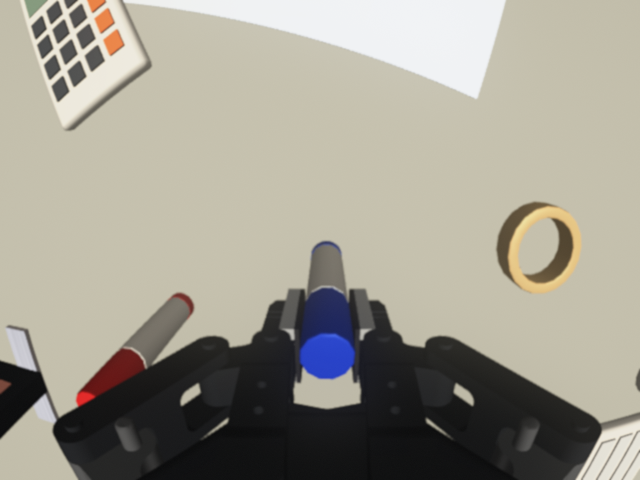

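```bash
python3 -m inch '[[[-1,0,0,20,0],[-1,0,0,55,0],[-1,0,0,55,0],[-1,0,0,55,0],[-1,0,10,25,0],[-1,-5,52,0,0],[-1,-5,52,0,0],[-1,-5,52,0,0],[-1,-5,52,0,0],[-1,-5,45,0,0]]]' 25
python3 -m inch '[[[-1,-15,45,0,-1],[-1,-20,30,0,0],[-1,-20,20,0,0],[-1,-10,0,0,0],[-1,0,0,0,0],[-1,0,0,0,0],[-1,0,0,0,0],[-1,0,0,0,0],[-1,0,0,0,0],[-1,0,0,0,0]]]' 25
python3 - <<'E'
from h import *
s=r.observe();q=s['tool_rot'];print(s["tool_pos"],q,Ro.from_quat(q).as_matrix()[:,2])
im=eyes.grab_frame("wrist");save("w14",im)
E
```

```text
time: 22.15
tool_pos: [0.5732, -0.0845, 0.3121]
tool_rot: [1.0, 0.006, 0.019, -0.007]
wrist_force: [1.0, -1.1, 0.5]
opening: 0.0181
time: 23.4
tool_pos: [0.507, 0.0139, 0.3186]
tool_rot: [1.0, -0.002, 0.023, -0.008]
wrist_force: [-0.9, -0.3, 0.3]
opening: 0.0183
[0.507  0.0139 0.3186] [ 0.9997 -0.0022  0.0226 -0.0076] [ 0.0451  0.015  -0.9989]
```

View pics/w14.png

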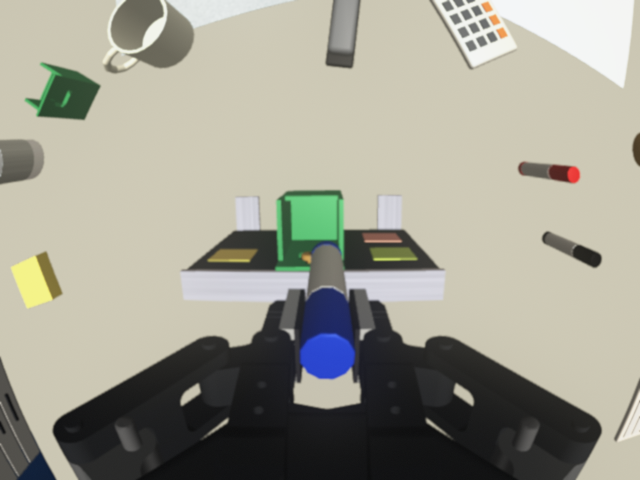

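```bash
python3 -m inch '[[[-1,-2,16,-20,0],[-1,0,0,-30,0],[-1,0,0,0,0],[-1,0,0,0,0],[-1,0,0,0,0],[-1,0,0,0,0],[-1,0,0,0,0],[-1,0,0,0,0],[-1,0,0,0,0],[-1,0,0,0,0]]]' 25
python3 - <<'E'
from h import *
s=r.observe();q=s['tool_rot'];print(s["tool_pos"],q,Ro.from_quat(q).as_matrix()[:,2])
im=eyes.grab_frame("wrist");save("w15",im,(200,160,460,400),2.4)
im=eyes.grab_frame("scene");save("s15",im,(225,110,365,290),3.3)
E
```

```text
time: 24.7
tool_pos: [0.5064, 0.0301, 0.2711]
tool_rot: [1.0, -0.003, 0.025, -0.008]
wrist_force: [-0.0, -0.9, -0.6]
opening: 0.0185
[0.5064 0.0301 0.2711] [ 0.9997 -0.0025  0.0249 -0.0081] [ 0.0498  0.0161 -0.9986]
```

View pics/w15.png

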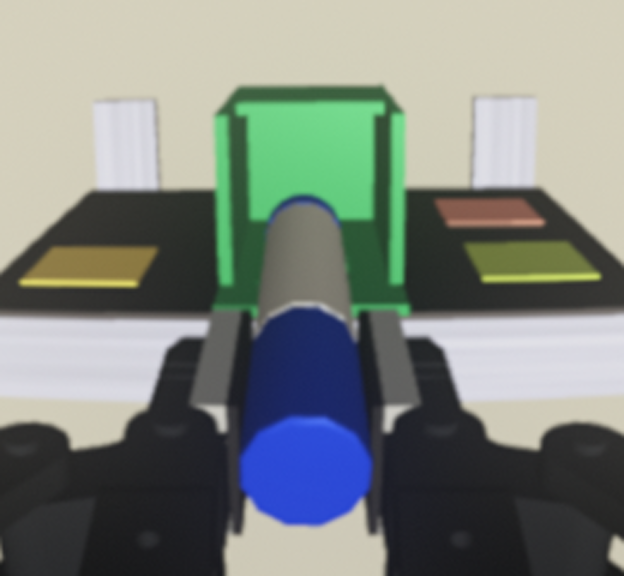

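View pics/s15.png

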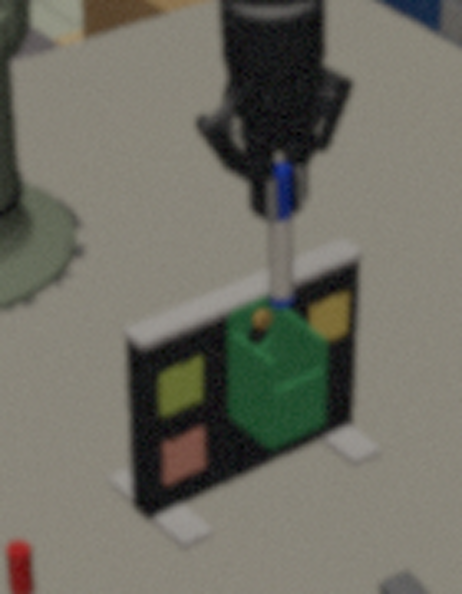

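```bash
python3 -m inch '[[[-1,-1,0,-30,0],[-1,0,0,-30,0],[-1,0,0,-25,0],[-1,0,0,-10,0],[-1,0,0,0,0],[-1,0,0,0,0],[-1,0,0,0,0],[-1,0,0,0,0],[-1,0,0,0,0],[-1,0,0,0,0]]]' 25
python3 - <<'E'
from h import *
s=r.observe();q=s['tool_rot'];print(s["tool_pos"],q,Ro.from_quat(q).as_matrix()[:,2],s["wrist_force"])
im=eyes.grab_frame("wrist");save("w16",im,(200,160,460,400),2.4)
E
```

```text
time: 26.05
tool_pos: [0.5072, 0.0305, 0.1767]
tool_rot: [1.0, -0.002, 0.028, -0.009]
wrist_force: [0.6, -0.0, 0.6]
opening: 0.0184
[0.5072 0.0305 0.1767] [ 0.9996 -0.0024  0.0275 -0.0088] [ 0.0551  0.0174 -0.9983] [ 0.5544 -0.021   0.5913]
```

View pics/w16.png

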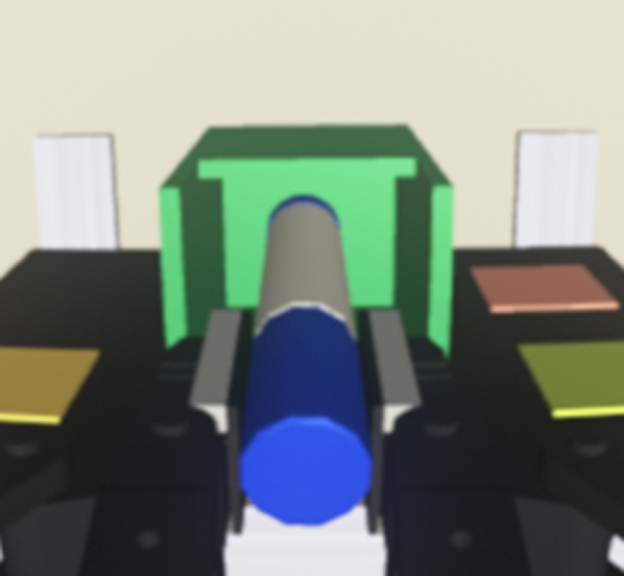

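```bash
python3 -m inch '[[[-1,-1,0,-6,0],[-1,0,0,-4,0],[-1,0,0,-1,0],[-1,0,0,0,0],[-1,0,0,0,0],[-1,0,0,0,0],[-1,0,0,0,0],[-1,0,0,0,0],[-1,0,0,0,0],[-1,0,0,0,0]]]' 25
```

```text
time: 27.35
tool_pos: [0.506, 0.0305, 0.1648]
tool_rot: [1.0, -0.002, 0.027, -0.009]
wrist_force: [-0.3, 0.2, -0.5]
opening: 0.0183
```

```bash
python3 -m inch '[[[-0.3,0,0,0,0],[-0.1,0,0,0,0],[0,0,0,0,0],[0,0,0,0,0],[0,0,0,0,0],[0,0,0,15,0],[0,0,0,40,0],[0,0,0,50,0],[0,0,0,50,0],[0,0,0,0,0]]]' 25
python3 -m inch '[[[0,20,-50,0,0],[0,20,-50,0,0],[0,20,-40,0,0],[0,0,0,0,0],[0,0,0,0,0],[0,0,0,0,0],[0,0,0,0,0],[0,0,0,0,0],[0,0,0,0,0],[0,0,0,0,0]]]' 25
python3 - <<'E'
from h import *
s=r.observe();print(s["tool_pos"],s["time"])
im=eyes.grab_frame("wrist");save("w17",im)
im=eyes.grab_frame("scene");save("s17",im,(205,130,365,300),3.5)
save("t17",eyes.grab_frame("top"))
E
```

```text
time: 28.6
tool_pos: [0.5052, 0.0296, 0.329]
tool_rot: [1.0, -0.003, 0.028, -0.009]
wrist_force: [0.8, -0.7, -1.0]
opening: 0.0422
time: 29.85
tool_pos: [0.5648, -0.111, 0.3322]
tool_rot: [1.0, 0.0, 0.029, -0.01]
wrist_force: [0.5, -0.0, -0.4]
opening: 0.0428
[ 0.5648 -0.111   0.3322] 29.85
```

View pics/w17.png

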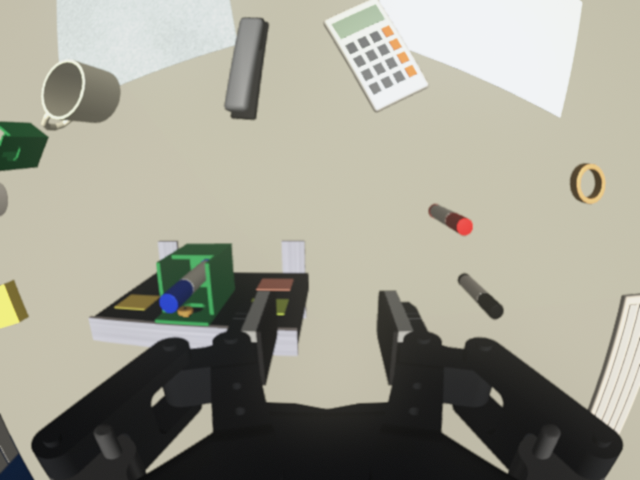

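View pics/s17.png

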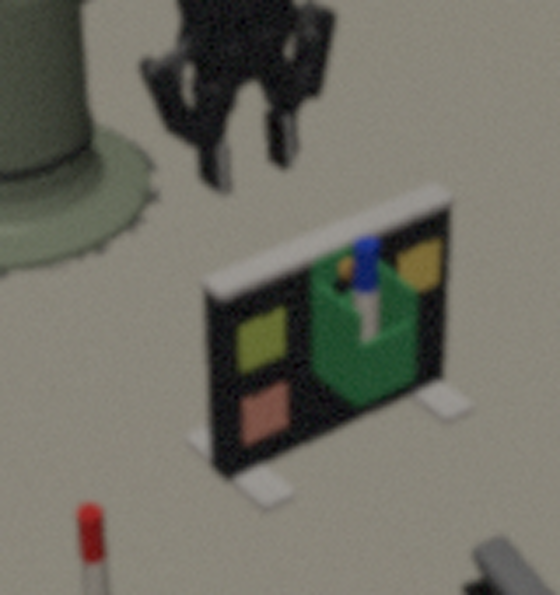

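View pics/t17.png

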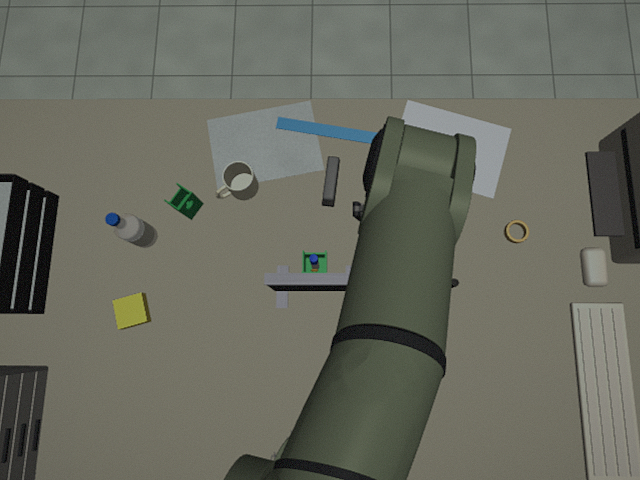

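The marker stands upright in the hanging holder: wrist view cap at (169,301), top view cap at (314,259). I'll do one numeric check before handing in.

```bash
python3 - <<'E'
from h import *
s=r.observe()
im=cv2.imread("pics/w17.png");save("w17c",im,(85,225,315,360),3.4)
print("cap",tri(ray("wrist",169,302,s),ray("top",314,259)))
for z in (.165,.185): print(z,proj("wrist",[.4885,.0295,z],s))
for y in(.0575,.0015): print("plate top expected",proj("wrist",[.4765,y,.179],s),"bottom front",proj("wrist",[.5325,y,.075],s))
E
```

```text
cap (array([0.5088, 0.0282, 0.1973]), np.float64(0.00282910659799342))
0.165 [184.9099 310.0372]
0.185 [177.1762 318.3031]
plate top expected [155.6176 325.1786] bottom front [187.8107 244.6542]
plate top expected [208.4975 329.1127] bottom front [232.6488 245.0085]
```

View pics/w17c.png

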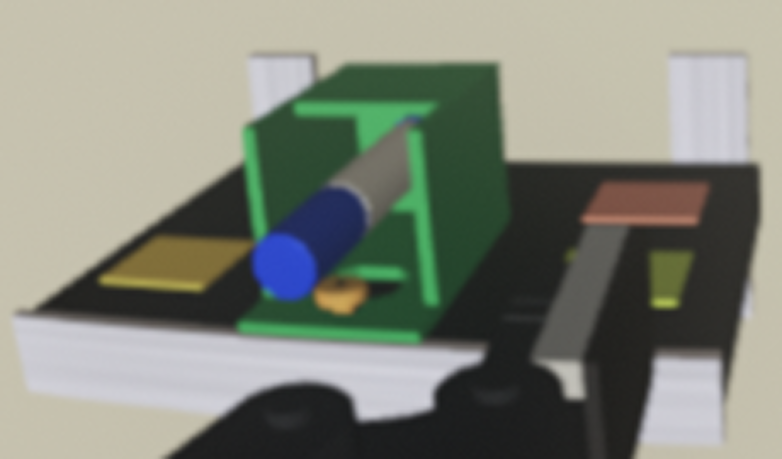

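```bash
python3 -c "
from h import *
print(r.observe()['time']); print(order.close_job())"
```

```text
30.0
the job is handed in; nothing more can be done
None
```

I hung the green holder nearest the base on the screw and let go of it. I then stood the blue marker in it, cap up, and handed the job in at 30.0 s. No verdict was reported.

**Holder:** The keyhole went over the screw head about 0.3 mm off centre. I pulled the holder down about 23 mm until the wrist force rose by 6 N, which I took as fully home. In the last picture its lower front edge lay within about 2 pixels of where it should be when seated.

**Marker:** The cap top measured 197 mm above the desk at (0.509, 0.028), against about 200 mm expected when standing on the pocket floor. It looked upright in the pocket.

**Disagreements:**
- The top of the back plate appeared about 3 pixels off its predicted place. The screen's own top edge had shown a similar offset of about 5 mm earlier, so I took it as a calibration error or a lip on the screen, not a holder out of place.
- The tool had drifted about 3° off vertical by the end, which did not affect the placing.

**Bystanders:** I checked these by eye only. In the last pictures they and the red and black markers looked upright and unmoved, except that the arm hid some of them in the top view. The gripper was well clear of everything.

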